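# Click the tall treatment cartridge into its dock

### The arm

A 6-joint arm with a two-finger parallel gripper is mounted at the origin on the work surface. World frame = base frame: x ahead of the robot, y to its left, z up, the work surface at z = 0. Lengths are in mm, angles in rad, forces in N, time in s.
With the tool pointing down it reaches from about 300 to 775 mm from the base axis. Payload 14.6 kg.
Tool frame: the origin (TCP) lies between the finger pads; the fingertips stand 8 mm ahead of it and the grasp point (between the pads) lies 11 mm behind it; z points along the fingers, y is the direction in which the jaws open and shut (so a half turn about z gives the same grasp; the last joint's range is limited). The gripper opens to 94 mm and grips with 3 to 60 N. Pads are 16 mm wide; open, the fingers measure 119 mm over their backs; the gripper's body (75 mm by 177 mm) begins 78 mm behind the grasp point.
Start: joints at [1.035, 0.3, 1.521, -0, 1.321, -0.067], TCP at [248.495, 490.652, 213.446] pointing down, gripper open.
Joint ranges: [-3.03, 3.03], [-0.79, 2.21], [0.23, 2.52], [-1.04, 4.18], [0, 3.07], [-2.55, 2.55]. Speed limits (rad/s): [2.22, 2.22, 2.57, 3.14, 3.14, 3.14].

### API

Orientations are given as [roll, pitch, yaw] about the fixed x, y, z axes, in that order (R = Rz(yaw) Ry(pitch) Rx(roll)).
In Python, from cell import manip, cams, models gives the robot as it stands. The module is installed in compiled form; this text tells all that it offers.
- The arm moves only by the shell command python3 -m pendant 'ROWS' [OPENING] [FORCE]. ROWS is JSON, a list that holds one entry, the list of rows, each a list of 4 numbers: the shift along the tool's x, y, z in cm, then the turn about the tool's z in rad. In form: [[[x, y, z, roll], ...]]. A call has 1 to 5 rows; each row is the pose to reach, as a shift and turn from the pose commanded when the call began, along the tool's axes at that moment; what a row does not reach only later rows make up. A row lasts 1/10 s, in which the tool goes at most 50 mm and 8.59 degrees, less where a joint would pass 70% of its speed; a pose out of reach is approached as far as the arm can. A call with a gripper value outside its range is refused whole. OPENING is the opening, from -1 (shut) to 1 (fully open), so that 0 is half open, set as the call begins (- or left out, the last holds). The fingers move at their own pace and stop on an object; FORCE is the grip in N (left out, the last holds). Time passes only in rows, so rows that repeat a pose let the fingers close. It gives the time, the measured TCP pose, the force and the opening at its end, in the units of the state.
- manip.read_state(): the state, without advancing time (a new reading comes with each control period).
- cams.camera(name): name is "scene" or "top" or "wrist"; returns a dict with "frame" (384x512x3 uint8, red, green, blue), "K" (3x3 intrinsics, pixels), "pose" (4x4, takes a point from camera to world coordinates). Camera axes: x right, y down, z forward; pixel columns grow to the right and rows downward; lengths in mm; the calibration is good to about 2 mm. A picture is of the moment at which its call begins. There is no depth.
- manip.sign_off(): hands the job in, once; it reports no verdict.
Trained networks look in the newest picture that a camera, given by its name, has taken for a name from the list of things; names that differ only in an ending like _2 or _b are one class to them, and where a whole thing is asked for, a point or a joint stands for the part that bears it (a point fixed in the world has none). Each returns a list of dicts, best first, with "score" (0 to 1); they miss things now and then, are a little off and sometimes report something else, mostly with a low value. They report only what shows in the picture. A call takes as long as a camera call. They do not tell look-alikes from the thing itself.
- models.regions_of(camera, name): "pixels" (384x512 bool, what is visible of it) and "point" ([column, row] in pixels, amid what is visible of it).
The state is a dict: "clock": time; "joints": joint angles; "qd": joint speeds; "effort": joint torques, N m; "eef_pos": TCP position; "eef_rot": TCP orientation; "wrist_force": force on the tool from outside, world axes, zero at the start; "moment": the same for the moment, N m; "finger_gap": finger opening in mm.
Only numpy, scipy, OpenCV 4.12 (cv2) and the standard library are available. Lean on these libraries where they do the work, as an engineer would, in place of code of your own. Each camera call takes 0.05 s, during which the arm holds its last target.

### The job

Load the treatment dock for the next session: take the tall rectangular white cartridge, set it upright into the grey dock's pocket and press it down past the sprung ball until it clicks and stands fully home, then let go. Leave the short cartridge standing where it is.

Things in the scene. Friction and masses are not known exactly. Their poses are not given: they have to be found in the camera images.
- tall_cartridge: Cartridge to load: loose upright white plastic block, 36 mm (x) by 50 (y) by 130 tall, 0.15 kg, same after a half turn. Origin: centre of the flat underside. Grip the plain body across the 36 mm (along x), 90 to 120 mm up. Foot rounded at both y ends; waist groove in both 36 mm wide end faces, 25 mm up. Neighbours stand at least 110 mm off, centre to centre; it may have swapped places with them.
- short_cartridge: Bystander, not to be moved: white cartridge of the same shape and 36 by 50 mm section but only 85 mm tall, standing loose on the table. Origin: centre of its underside. The other neighbour is a clear round bottle, 48 mm wide, 135 mm tall.
- dock: Dark grey slick block fixed to the table; pocket 46 mm (x) by 56 (y) open at the top; cartridge x goes along dock x, either way round. Origin: centre of the underside, below the pocket's centre. Pocket floor 8 mm up, straight walls to 68 mm, then a black flare 12 mm wider on every side, rim at 84 mm. Outside 82 by 108 mm. Cartridge home: underside 8 mm, top 138 mm above the origin.
- ball (a joint): Sprung steel ball, radius 10 mm, standing 10 mm into the pocket from the dock's +y wall, centre 33 mm above dock origin. Value in m: 0 = out, 0.013 = pushed in; spring 10 N plus 0.5 N per mm. A cartridge set in loosely rests on it, underside about 30 mm above dock origin; a push of 10 to 20 N down passes it and it snaps into the waist (below 0.002), nudging a released cartridge to the -y wall.
Things that resemble listed ones, but are neither listed nor needed, are in the scene too. What is shaped like the tall_cartridge but green, orange or yellow is not meant.

How it is judged (in metres and radians):
At the end, for the whole second after the job is handed in: The tall cartridge stands at rest in the dock's pocket, its underside within 6 mm of the pocket floor, within 15 mm of the pocket's centre and within 10 degrees of upright, with the ball sprung back out into its waist (ball travel under 3.5 mm) (horizontal distance between tall_cartridge and dock below 0.015 m and z of tall_cartridge in the frame of dock below 0.014 m and angle between tall_cartridge's own z axis and vertical below 0.175 rad and value of joint ball below 0.0035 m and linear speed of tall_cartridge below 0.02 m/s); the robot touches nothing.
It fails at once if the short cartridge is shifted or knocked by more than 30 mm (distance of short_cartridge from where it was at the start of the episode above 0.03 m).
It also fails if it takes over 45 s, if anything falls off the work surface, if the arm or the gripper's body presses on something with over 40 N, if the wrist force passes 120 N, or if a joint passes its speed limit or range.

## Working session

There is one attempt and no reset: what is moved stays moved. The work goes in short steps, Python scripts to look and compute and a shell command to move; the robot and the scene stay as the last step left them, time stands still between calls to the robot, and variables do not carry over. Pictures are saved under pics/ and viewed, and the job is handed in when it is done.

```bash
mkdir -p pics
cat > h.py <<'E'
from cell import manip, cams, models
import numpy as np, cv2
def proj(c,P):
    T=np.linalg.inv(c["pose"]); p=T[:3,:3]@np.array(P,float)+T[:3,3]; u=c["K"]@p; return u[:2]/u[2]
def ray(c,uv,z):
    d=c["pose"][:3,:3]@np.linalg.inv(c["K"])@np.array([uv[0],uv[1],1.]); o=c["pose"][:3,3]
    return o+d*(z-o[2])/d[2]
def save(c,n,f=1): cv2.imwrite("pics/"+n,cv2.resize(c["frame"][:,:,::-1],None,fx=f,fy=f))
E
python3 - <<'E'
from h import *
for n in ["scene","top","wrist"]:
    c=cams.camera(n); save(c,n+"0.png",1.5)
    print(n,c["pose"][:3,3].round())
    for o in ["tall_cartridge","short_cartridge","dock","ball"]:
        for r in models.regions_of(n,o): print(o,round(r["score"],2),np.round(r["point"]),r["pixels"].sum())
s=manip.read_state();print(s)
E
```

```text
scene [961. 139. 757.]
tall_cartridge 0.86 [316. 266.] 1337
tall_cartridge 0.85 [337. 189.] 1495
tall_cartridge 0.77 [288. 219.] 1427
tall_cartridge 0.74 [236. 227.] 1388
short_cartridge 0.84 [375. 225.] 1091
dock 0.87 [200. 165.] 2301
ball 0.17 [200. 168.] 2261
top [395. -25. 896.]
tall_cartridge 0.92 [189. 220.] 883
tall_cartridge 0.65 [277. 157.] 954
tall_cartridge 0.62 [226. 177.] 974
tall_cartridge 0.61 [193. 142.] 1064
short_cartridge 0.67 [148. 197.] 818
dock 0.56 [337. 226.] 2111
wrist [182. 524. 385.]
{'clock': 0.75, 'joints': array([ 1.03539180e+00,  2.99893142e-01,  1.52094229e+00, -9.22333296e-06,
        1.32067701e+00, -6.66143606e-02]), 'qd': array([ 2.60620791e-03,  4.99717783e-06, -3.72812866e-04,  1.02152753e-03,
        1.38562600e-04, -9.05848317e-04]), 'effort': array([-1.46543471e-04, -5.31612504e+01, -3.52889299e+01,  7.08676153e-02,
        2.12788023e-02, -2.99937551e-05]), 'eef_pos': array([248.51599271, 490.67481216, 213.47378311]), 'eef_rot': array([3.14151321e+00, 1.42560537e-05, 2.67280477e+00]), 'wrist_force': array([-0.97351816, -0.73361197, -0.39491834]), 'moment': array([0.0045438 , 0.01489472, 0.0558273 ]), 'finger_gap': 94.03720200307826}
```

View pics/scene0.png

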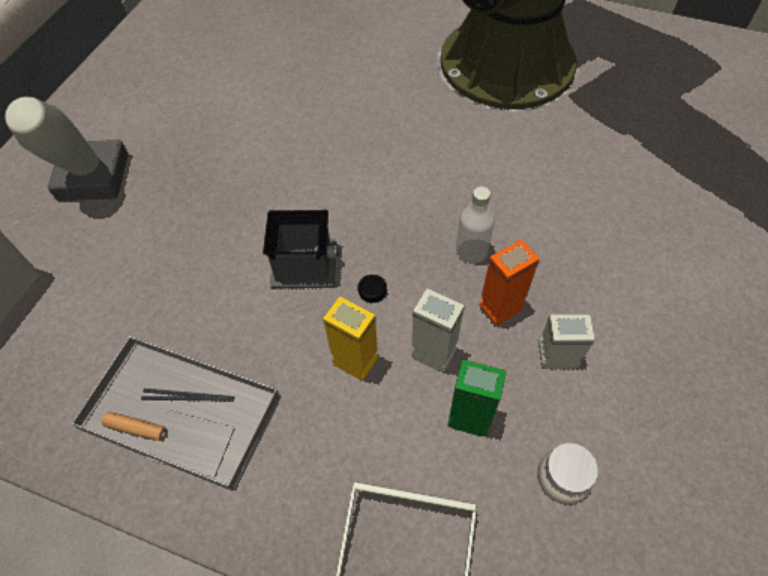

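View pics/top0.png

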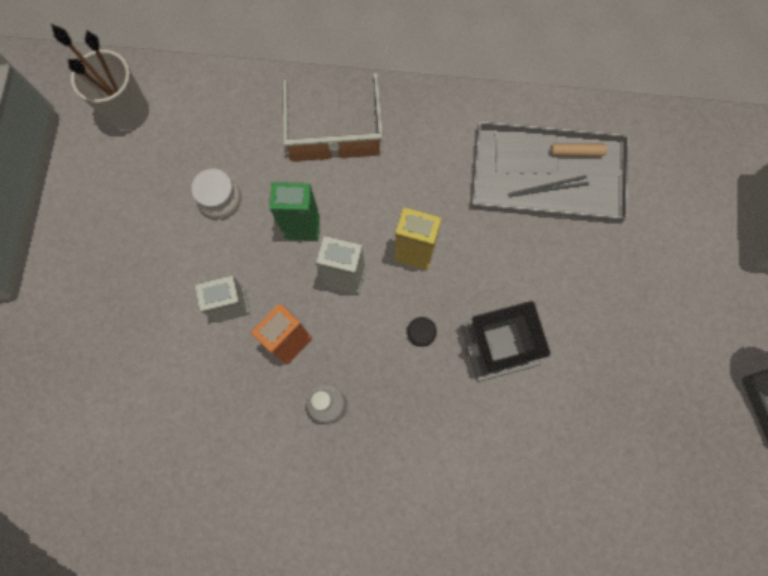

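The scene view (512 px coordinates) shows these candidates:
- Green at (316,266), orange at (337,189) and yellow at (236,227): excluded by colour.
- White tall block at (288,219): this is the target.
- White short block at (375,225): the bystander.
- Clear bottle at (318,150).
- Dock at (200,165), with the ball housing on its right side in this view.

Next I'll check the target in a close crop and measure the corners.

Run:
```python
from h import *
c=cams.camera("top"); f=c["frame"]
a=cv2.resize(f[145:210,195:260],None,fx=6,fy=6,interpolation=cv2.INTER_CUBIC)
b=cv2.resize(f[195:260,305:370],None,fx=6,fy=6,interpolation=cv2.INTER_CUBIC)
cv2.imwrite("pics/crop1.png",np.hstack([a,b])[:,:,::-1])
s=cams.camera("scene"); f=s["frame"]
a=cv2.resize(f[185:255,260:330],None,fx=6,fy=6,interpolation=cv2.INTER_CUBIC)
b=cv2.resize(f[130:200,170:240],None,fx=5.5,fy=6,interpolation=cv2.INTER_CUBIC)
cv2.imwrite("pics/crop2.png",np.hstack([a,b])[:,:,::-1][:, :800])
for n,cc in (("top",c),("scene",s)):
  print(n,cc["K"][0,0],[ (ray(cc,p,z)).round(1) for p,z in ({"top":[((226,169),130),((337,226),84)],"scene":[((292,205),130),((200,155),84)]}[n])])
```

```text
top 430.81082873093936 [array([610.9,  59.8, 130. ]), array([ 533.3, -158.3,   84. ])]
scene 411.2448856842582 [array([613.1,  60. , 130. ]), array([ 541. , -157.4,   84. ])]
```

View pics/crop1.png

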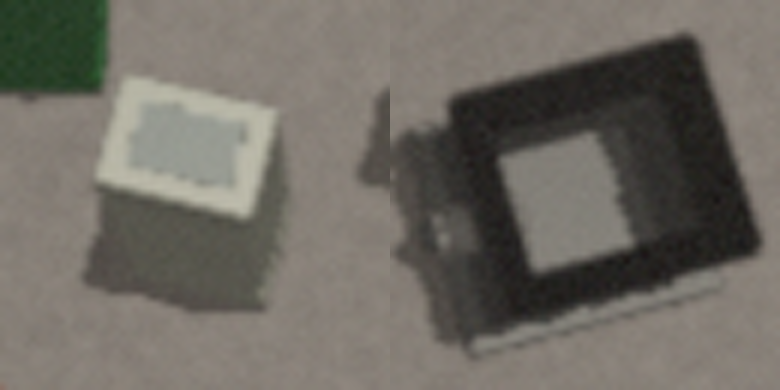

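View pics/crop2.png

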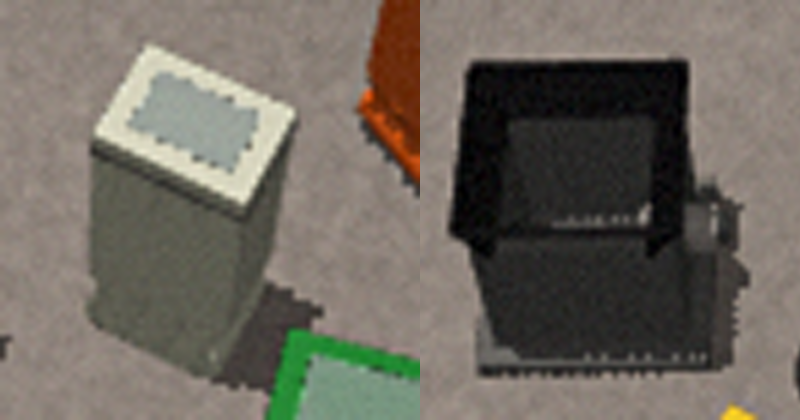

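```bash
cat > fit.py <<'E'
from h import *
from scipy.optimize import least_squares
def fit(obs,sx,sy,z,g):
    # obs: list of (cam, Nx2 px ) matched to nearest corner
    L=np.array([[a*sx/2,b*sy/2] for a,b in((1,1),(1,-1),(-1,-1),(-1,1))])
    def P(cam,v):
        c,s=np.cos(v[2]),np.sin(v[2]); return np.array([proj(cam,[v[0]+c*x-s*y,v[1]+s*x+c*y,z]) for x,y in L])
    def res(v):
        r=[]
        for cam,px in obs:
            q=P(cam,v)
            for p in px: 
                d=q-p; r+=list(d[np.argmin((d**2).sum(1))])
        return r
    best=min((least_squares(res,[g[0],g[1],y]) for y in np.arange(-1.5,1.6,.25)),key=lambda s:s.cost)
    return best.x.round(3), np.round(best.fun,1)
E
python3 - <<'E'
from fit import *
c=cams.camera("top");s=cams.camera("scene")
def t(p,fx,fy,o): p=np.array(p,float); return (p+.5)/[fx,fy]-.5+o
ct=t([(125,77),(278,108),(250,217),(97,184)],6,6,(195,145)); cs=t([(150,45),(297,110),(245,212),(93,143)],6,6,(260,185))
dt=t([(62,97),(303,35),(370,245)],6,6,(305,195)); ds=t([(48,62),(268,62),(30,235)],5.5,6,(170,130))
for o in ([(c,ct)],[(s,cs)],[(c,ct),(s,cs)]): print("cart",*fit(o,36,50,130,(611,60)))
for o in ([(c,dt)],[(s,ds)],[(c,dt),(s,ds)]): print("dock",*fit(o,70,80,84,(535,-158)))
w=cams.camera("wrist"); e=manip.read_state()
print(e["clock"]); print(w["pose"].round(2))
E
```

```text
cart [ 6.1097e+02  6.0155e+01 -1.1800e-01] [-0.4 -0.4  0.3  0.1  0.5  0.2 -0.4  0. ]
cart [ 6.14247e+02  6.08450e+01 -1.30000e-01] [-0.7  0.1  0.5  0.6  0.4 -0.2 -0.3 -0.5]
cart [ 6.12539e+02  6.04910e+01 -1.24000e-01] [-0.4 -1.2  0.2 -0.7  0.3 -0.5 -0.5 -0.9 -0.6 -0.7  0.5 -0.4  0.6 -1.1
 -0.1 -1.3]
dock [ 5.39676e+02 -1.64486e+02  3.58000e-01] [ 0.2  0.  -0.1 -0.  -0.1  0. ]
dock [ 5.40541e+02 -1.64789e+02  3.57000e-01] [ 0.7  0.5 -0.9  0.2  0.3 -0.6]
dock [ 5.40020e+02 -1.64672e+02  3.59000e-01] [ 0.3 -0.1 -0.  -0.2  0.  -0.2  0.8  0.4 -0.8  0.   0.5 -0.8]
1.0
[[ 4.5000e-01  8.6000e-01  2.3000e-01  1.8193e+02]
 [ 8.9000e-01 -4.4000e-01 -1.2000e-01  5.2445e+02]
 [-0.0000e+00  2.6000e-01 -9.7000e-01  3.8468e+02]
 [ 0.0000e+00  0.0000e+00  0.0000e+00  1.0000e+00]]
```

```bash
cat > go.py <<'E'
import sys
from h import *
from scipy.spatial.transform import Rotation as Ro
x,y,z,psi=map(float,sys.argv[1:5]); s=manip.read_state()
R=Ro.from_euler("xyz",s["eef_rot"]).as_matrix()
d=R.T@(np.array([x,y,z])-s["eef_pos"])/10
roll=-((psi-s["eef_rot"][2]+np.pi)%(2*np.pi)-np.pi)
print("clock",s["clock"],"shift cm",d.round(2),"roll",round(roll,3))
E
python3 go.py 612.5 60.5 213 1.447
```

```text
clock 1.0 shift cm [-5.191e+01 -2.193e+01  5.000e-02] roll 1.226
```

```bash
python3 -m pendant '[[[-4,-1.7,0,0.1],[-8.4,-3.5,0,0.2],[-12.8,-5.4,0,0.3],[-17.3,-7.3,0,0.4],[-21.8,-9.2,0,0.5]]]' 0.28 50; python3 go.py 612.5 60.5 213 1.447
```

```text
clock: 1.5
eef_pos: [402.3, 308.5, 213.7]
eef_rot: [3.141, 0.0, 2.169]
wrist_force: [0.2, 1.1, 0.5]
finger_gap: 61.2
clock 1.5 shift cm [-32.33   3.4    0.07] roll 0.722
```

```bash
python3 -m pendant '[[[-4.5,0.5,0,0.14],[-9,1,0,0.28],[-13.5,1.5,0,0.42],[-18,2,0,0.56],[-22,2.4,0,0.7]]]'; python3 go.py 612.5 60.5 213 1.447
```

```text
clock: 2.0
eef_pos: [546.9, 140.5, 213.5]
eef_rot: [3.141, -0.0, 1.467]
wrist_force: [0.1, -0.1, 0.4]
finger_gap: 60.4
clock 2.0 shift cm [-7.27  7.36  0.05] roll 0.02
```

```bash
python3 -m pendant '[[[-2.5,2.5,0,0.02],[-5,5,0,0.02],[-7.3,7.3,0,0.02],[-7.3,7.3,0,0.02],[-7.3,7.3,0,0.02]]]'; python3 go.py 612.5 60.5 213 1.447
python3 - <<'E'
from h import *
c=cams.camera("wrist"); save(c,"w1.png",1.5)
for r in models.regions_of("wrist","tall_cartridge"): print(r["score"],r["point"],r["pixels"].sum())
for x in(-18,18):
  for y in (-25,25):
    a=-.124;print(proj(c,[612.5+np.cos(a)*x-np.sin(a)*y,60.5+np.sin(a)*x+np.cos(a)*y,130]).round()*1.5)
E
```

```text
clock: 2.5
eef_pos: [611.3, 62.2, 213.0]
eef_rot: [-3.141, -0.0, 1.452]
wrist_force: [-0.6, -0.3, 0.2]
finger_gap: 60.0
clock 2.5 shift cm [-0.16  0.14  0.  ] roll 0.005
0.96 [316.6, 117.8] 3136
0.66 [293.2, 258.4] 1339
0.58 [150.5, 143.2] 3745
0.57 [256.0, 193.4] 2404
[354. 342.]
[354.  265.5]
[409.5 342. ]
[412.5 265.5]
```

View pics/w1.png

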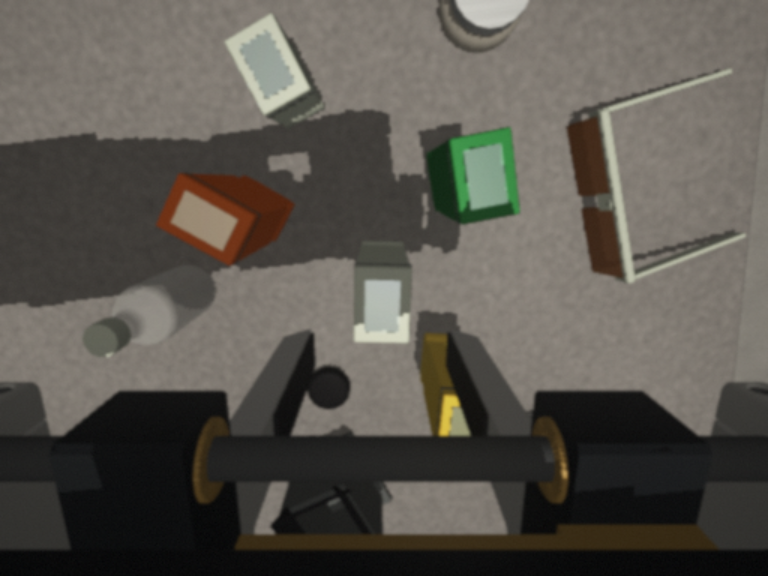

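The wrist view shows the white tall block at (383,300) in the enlarged picture. Its corners fall within about 1 px of my prediction, and it sits between the fingers. Descending.

```bash
python3 -m pendant '[[[-0.1,0.1,3,0.005],[-0.1,0.1,6,0.005],[-0.1,0.1,9,0.005],[-0.1,0.1,11,0.005],[-0.1,0.1,11.9,0.005]]]'; python3 -m pendant '[[[0,0,0,0],[0,0,0,0],[0,0,0,0]]]'; python3 go.py 612.5 60.5 94 1.447
```

```text
clock: 3.1
eef_pos: [611.0, 62.4, 92.8]
eef_rot: [-3.139, 0.0, 1.449]
wrist_force: [0.2, -0.2, -0.3]
finger_gap: 60.0
clock: 3.4
eef_pos: [612.7, 61.7, 95.9]
eef_rot: [3.14, -0.0, 1.448]
wrist_force: [0.2, -0.6, 0.2]
finger_gap: 59.8
clock 3.4 shift cm [-0.12 -0.    0.19] roll 0.001
```

```bash
python3 -m pendant '[[[-0.1,0,0.1,0],[-0.1,0,0.1,0],[-0.1,0,0.1,0],[-0.1,0,0.1,0],[-0.1,0,0.1,0]]]' -1 40;python3 -m pendant '[[[0,0,0,0],[0,0,0,0],[0,0,0,0]]]'; python3 go.py 612.5 60.5 94 1.447
```

```text
clock: 3.9
eef_pos: [612.1, 60.4, 93.6]
eef_rot: [3.141, 0.0, 1.448]
wrist_force: [0.5, -0.9, 1.6]
finger_gap: 36.2
clock: 4.2
eef_pos: [612.1, 60.4, 93.6]
eef_rot: [3.141, 0.0, 1.448]
wrist_force: [-0.4, -1.2, 2.2]
finger_gap: 35.9
clock 4.2 shift cm [ 0.01  0.04 -0.04] roll 0.001
```

Gripped: the gap is 36 mm. Lifting.

```bash
python3 -m pendant '[[[0,0,-2,0],[0,0,-5.5,0],[0,0,-9.5,0],[0,0,-13,0],[0,0,-15,0]]]'; python3 go.py 540 -164.7 245 1.929
```

```text
clock: 4.7
eef_pos: [612.4, 60.6, 246.3]
eef_rot: [3.139, -0.001, 1.448]
wrist_force: [1.2, 0.2, -1.8]
finger_gap: 35.9
clock 4.7 shift cm [-23.24  -4.42   0.11] roll -0.481
```

```bash
python3 -m pendant '[[[-2.5,-0.5,0,-0.05],[-6,-1.2,0,-0.13],[-10.5,-2,0,-0.23],[-15,-2.9,0,-0.33],[-19,-3.6,0,-0.42]]]'; python3 go.py 540 -164.7 245 1.929
```

```text
clock: 5.2
eef_pos: [552.0, -125.3, 243.1]
eef_rot: [-3.141, -0.0, 1.872]
wrist_force: [0.3, 0.6, -0.7]
finger_gap: 35.9
clock 5.2 shift cm [-3.4  -2.31 -0.19] roll -0.057
```

```bash
python3 -m pendant '[[[-2,-1,0,-0.03],[-4,-2,0,-0.06],[-4,-2,0,-0.06],[-4,-2,0,-0.06],[-4,-2,0,-0.06]]]'; python3 go.py 540 -164.7 245 1.929
```

```text
clock: 5.7
eef_pos: [545.7, -166.9, 243.3]
eef_rot: [-3.141, -0.0, 1.928]
wrist_force: [0.2, 1.0, -1.4]
finger_gap: 35.7
clock 5.7 shift cm [ 0.41 -0.46 -0.17] roll -0.001
```

```bash
python3 -m pendant '[[[0.4,-0.45,0,0],[0.4,-0.45,0,0],[0.4,-0.45,0,0]]]'; python3 go.py 540 -164.7 245 1.929
python3 - <<'E'
from h import *
t=cams.camera("top"); s=cams.camera("scene"); w=cams.camera("wrist")
save(w,"w2.png",1.5)
f=s["frame"]
cv2.imwrite("pics/s2.png",cv2.resize(f[60:200,120:290],None,fx=4.5,fy=4.2,interpolation=cv2.INTER_CUBIC)[:,:,::-1])
E
```

```text
clock: 6.0
eef_pos: [540.0, -165.2, 243.6]
eef_rot: [3.141, 0.0, 1.928]
wrist_force: [0.2, 0.2, -1.5]
finger_gap: 35.7
clock 6.0 shift cm [ 0.04  0.02 -0.14] roll -0.001
```

View pics/w2.png

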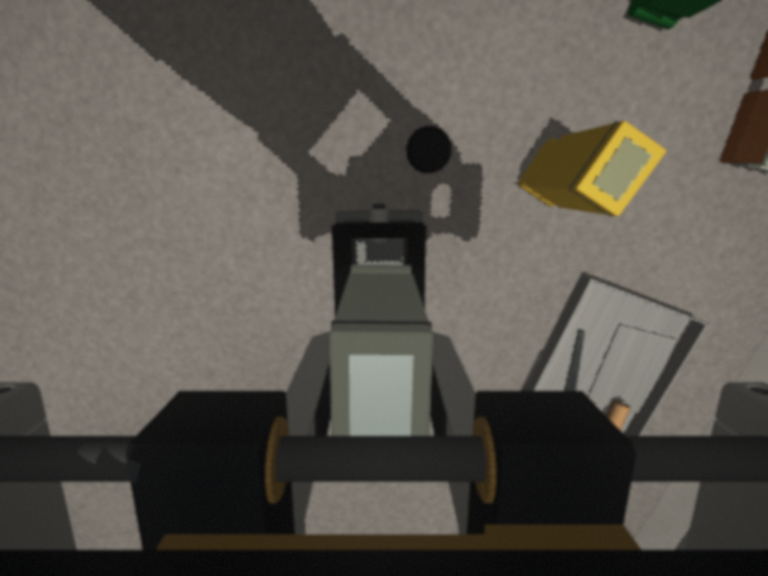

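View pics/s2.png

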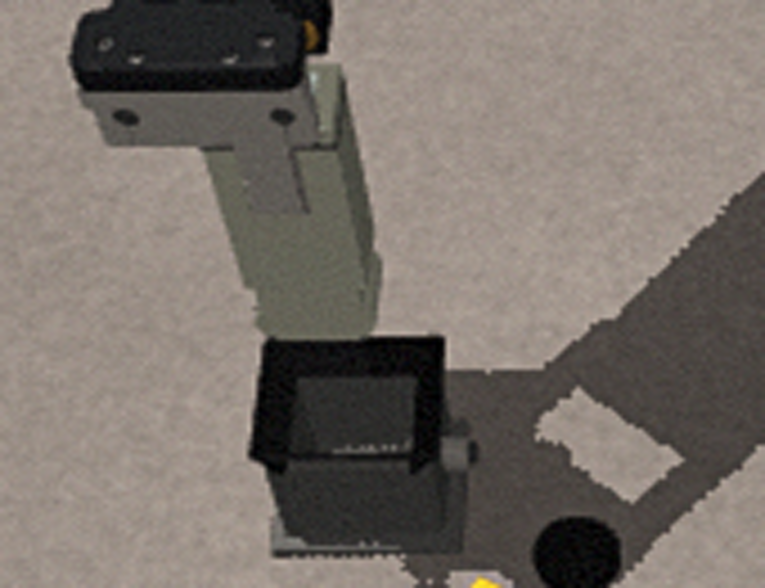

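Wrist view: the cartridge sits between the fingers, its front top edge at row ~323 (cols 331–432), and the dock rim directly below at cols 333–425. Now comparing that with predicted positions.

Run:
```python
from h import *
w=cams.camera("wrist"); e=manip.read_state()["eef_pos"]; a=.358
def P(x,y,z,o): return (proj(w,[o[0]+np.cos(a)*x-np.sin(a)*y,o[1]+np.sin(a)*x+np.cos(a)*y,z])*1.5).round(1)
print("cart top front",P(-18,25,e[2]+36.4,e),P(18,25,e[2]+36.4,e),"foot",P(-18,25,e[2]-93.6,e),P(18,25,e[2]-93.6,e))
print("rim",P(-35,40,84,(540,-164.7)),P(35,40,84,(540,-164.7)))
```

```text
cart top front [327.3 330.8] [433.  330.8] foot [351.9 260.2] [408.2 260.2]
rim [335.6 224.6] [425.2 224.6]
```

```bash
python3 -m pendant '[[[0,0,2,0],[0,0,5,0],[0,0,8,0],[0,0,10,0],[0,0,10.8,0]]]' -1 60; python3 -m pendant '[[[0,0,0,0],[0,0,0,0],[0,0,0,0]]]'; python3 go.py 540 -164.7 101.6 1.929
```

```text
clock: 6.7
eef_pos: [539.2, -165.4, 133.5]
eef_rot: [-3.139, -0.002, 1.928]
wrist_force: [0.5, -0.7, -1.0]
finger_gap: 35.9
clock: 7.0
eef_pos: [540.5, -165.8, 136.7]
eef_rot: [3.14, 0.001, 1.928]
wrist_force: [-0.0, -0.6, -1.1]
finger_gap: 35.4
clock 7.0 shift cm [ 0.13 -0.01  3.51] roll -0.001
```

```bash
python3 -m pendant '[[[0.05,0,0.4,0],[0.1,0,0.8,0],[0.1,0,1.2,0],[0.1,0,1.4,0],[0.1,0,1.6,0]]]'; python3 -m pendant '[[[0,0,0.2,0],[0,0,0.4,0],[0,0,0.6,0],[0,0,0.8,0]]]'; python3 go.py 540 -164.7 101.6 1.929
```

```text
clock: 7.5
eef_pos: [541.0, -166.2, 121.0]
eef_rot: [3.138, 0.005, 1.928]
wrist_force: [2.8, -7.5, 6.7]
finger_gap: 35.7
clock: 7.9
eef_pos: [540.7, -166.2, 112.4]
eef_rot: [3.139, 0.005, 1.928]
wrist_force: [2.4, -7.8, 0.8]
finger_gap: 35.8
clock 7.9 shift cm [ 0.17 -0.01  1.08] roll -0.001
```

```bash
python3 -m pendant '[[[0,0,0.3,0],[0,0,0.6,0],[0,0,0.9,0],[0,0,1.1,0],[0,0,1.1,0]]]'; python3 go.py 540 -164.7 101.6 1.929
```

```text
clock: 8.4
eef_pos: [540.5, -166.2, 101.7]
eef_rot: [3.14, 0.004, 1.928]
wrist_force: [1.1, -8.8, 6.0]
finger_gap: 35.9
clock 8.4 shift cm [0.16 0.01 0.  ] roll -0.001
```

```bash
python3 -m pendant '[[[0,0,0.1,0],[0,0,0.2,0],[0,0,0.2,0]]]'; python3 go.py 540 -164.7 101.6 1.929; python3 -m pendant '[[[0,0,0.1,0],[0,0,0.2,0],[0,0,0.2,0]]]'
```

```text
clock: 8.7
eef_pos: [540.7, -166.4, 101.6]
eef_rot: [3.139, 0.005, 1.928]
wrist_force: [-6.2, -6.5, 25.0]
finger_gap: 35.6
clock 8.7 shift cm [ 0.19 -0.01 -0.  ] roll -0.001
clock: 9.0
eef_pos: [541.4, -166.5, 101.4]
eef_rot: [3.137, 0.006, 1.928]
wrist_force: [-9.1, -4.3, 41.7]
finger_gap: 35.7
```

The cartridge is on the floor of the pocket: TCP is 101.4 against 101.6 expected, and the force is rising. Next: relieve the load, release and retreat.

```bash
python3 -m pendant '[[[0,0,-0.35,0],[0,0,-0.35,0]]]'; python3 -m pendant '[[[0,0,0,0],[0,0,0,0],[0,0,0,0],[0,0,0,0]]]' 0.28; python3 -m pendant '[[[0,0,-2,0],[0,0,-5,0],[0,0,-9,0],[0,0,-13,0],[0,0,-16,0]]]'; python3 -m pendant '[[[4,0,0,0],[8,0,0,0],[12,0,0,0],[16,0,0,0],[18,0,0,0]]]'
python3 - <<'E'
from fit import *
t=cams.camera("top"); s=cams.camera("scene"); w=cams.camera("wrist")
save(w,"w3.png",1.5); save(s,"s3f.png",1.5)
a=cv2.resize(s["frame"][90:210,150:270],None,fx=4,fy=4,interpolation=cv2.INTER_CUBIC)
b=cv2.resize(t["frame"][190:270,290:370],None,fx=4,fy=6,interpolation=cv2.INTER_CUBIC)
cv2.imwrite("pics/s3.png",np.hstack([a,b])[:,:,::-1])
print(manip.read_state()["clock"])
for z in (138,152):
  for cn in (s,t):
    print(z,[proj(cn,[540+np.cos(.358)*x-np.sin(.358)*y,-164.7+np.sin(.358)*x+np.cos(.358)*y,z]).round(1) for x,y in((-18,-28),(-18,22),(18,22),(18,-28))])
E
```

```text
clock: 9.2
eef_pos: [540.8, -166.1, 101.6]
eef_rot: [3.139, 0.005, 1.928]
wrist_force: [1.0, -7.5, 10.0]
finger_gap: 35.7
clock: 9.6
eef_pos: [539.5, -164.5, 99.7]
eef_rot: [-3.141, -0.0, 1.928]
wrist_force: [0.2, 0.5, -0.2]
finger_gap: 59.8
clock: 10.1
eef_pos: [539.7, -164.6, 262.5]
eef_rot: [3.14, 0.001, 1.928]
wrist_force: [0.1, 0.1, 0.4]
finger_gap: 60.2
clock: 10.6
eef_pos: [475.6, 6.2, 260.1]
eef_rot: [3.141, -0.0, 1.929]
wrist_force: [1.1, -0.2, 0.4]
finger_gap: 60.2
10.75
138 [array([179.4, 129.7]), array([205. , 129.5]), array([203.7, 144.2]), array([177.4, 144.4])]
138 [array([364.2, 223.8]), array([337.2, 230.9]), array([331.3, 211.5]), array([358.1, 204.6])]
152 [array([178.1, 125. ]), array([204.1, 124.8]), array([202.7, 139.6]), array([176.1, 139.8])]
152 [array([366.1, 222.5]), array([338.6, 229.8]), array([332.6, 210.1]), array([359.8, 203. ])]
```

View pics/s3.png

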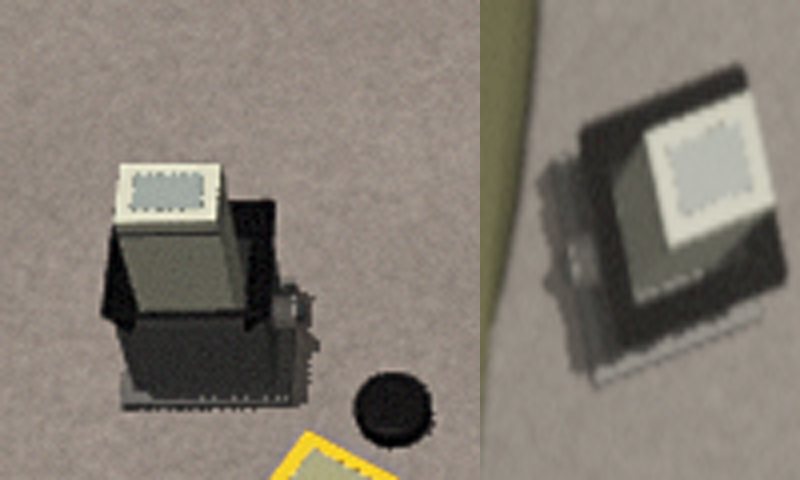

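View pics/s3f.png

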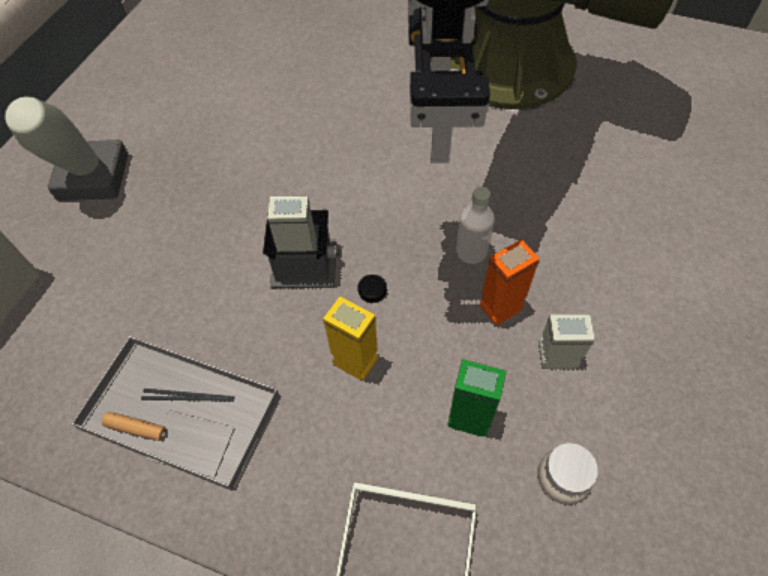

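Final pictures: the cartridge stands upright in the dock, with its scene top-face corners at (180,131), (205,131), (204,146) and (178,146). The prediction for home against the -y wall was (179,130), (205,130), (204,144) and (177,144). The short cartridge is unchanged and the arm is clear, so I'm handing in.

```bash
python3 -c "
from cell import manip
print(manip.sign_off())"
```

```text
the job is handed in; nothing more can be done
None
```

The tall white cartridge is standing fully home in the dock's pocket, and I handed the job in at about 10.8 s. I gripped it across its 36 mm width about 105 mm up, lowered it into the pocket and pressed it past the ball. I then let go and moved the arm clear.

- **Seated on the floor:** pressing stopped at TCP z = 101.4 mm against 101.6 expected. The downward force rose to about 42 N at the wrist, well under the 120 N limit.
- **Final position:** after release, the top-face corners in the scene and top views matched the home position against the -y wall to within about 1.5 px (roughly 2–3 mm). That is where the ball pushes a cartridge once it has snapped in. A cartridge resting on the ball would show about 6 px higher in the scene view.
- **Ball:** I could not read its travel directly. That it snapped in is inferred from the depth and the nudge to the -y wall.
- **Short cartridge:** it looks unmoved in the scene picture.
- **Discrepancy:** the two cameras differed by about 3 mm on where the cartridge first stood, and I used the combined fit, which the wrist view confirmed.

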